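# Tuck a lead bib under a lapped slate and hold it down

## Task

Repair the slate roof panel: slide the longer lead piece, snipped end first, up over the open joint between the two lower slates and in under the middle slate of the upper course, between its mortar dabs, until about half its length is tucked in and it lies straight along the joint and centred on it. Do not lift the upper slate, and leave the short lead piece, the mug and the hammer where they are. Finish while still holding the lead pressed flat on the lower slates, firmly but not heavily: do not let go at the end.

Things in the scene. Friction and masses are not known exactly. Their poses are not given: they have to be found in the camera images.
- panel: Fixed, level roof panel, 312 mm wide (y), 400 long (x): plywood, battens, two courses of grey slates. Origin at bench level under the middle of the upper course's tails (lower edges); x points up the roof, away from the robot. Lower course: two slates with a 5 mm open joint along y = 0; level top face 37 mm above the bench, bare from x = -135 mm to 0, running on under the upper course to +120.
- lap (a point): Point on the panel, axes as the panel's: on the top face of the lower slates, over the joint, exactly below the tail of the middle upper slate. Under that tail is a slot 7 mm high (slate underside level, 44 mm above the bench), open from y = -56 to +56 mm between two mortar dabs. A copper nail sits sunk in the joint at x = -30 mm.
- slate_tail (a point): Middle of the top edge of the middle upper slate's tail (lower edge), 50 mm above the bench while the slate lies down; it rises when the slate is lifted. This slate is 150 mm wide, 6 mm thick, loose about its two nails 238 mm up the roof, and held down by its 0.6 kg weight alone: 3 N at the tail lifts it. At each side of it is a fixed half slate, 73 mm wide, equally high.
- bib: The longer lead piece, loose: flat plate 150 mm long (x), 60 mm wide (y), 4 mm thick, about 0.4 kg. Origin at the middle of its underside. Its +x end is the head, with both corners snipped (over the last 12 mm it is 44 mm wide). It starts flat on the bench, at the left or the right of the panel, head pointing roughly away from the robot.
- bib_head (a point): Middle of the bib's snipped head edge, at its underside (75 mm ahead of its origin).
- bib_foot (a point): Middle of the bib's square foot edge, at its underside (75 mm behind its origin).
- short_lead: The shorter lead piece, to be left alone: 90 mm long, 60 mm wide, 4 mm thick, flat on the bench at the other side of the panel. Origin at the middle of its underside.
- mug: Bystander: white mug 80 mm across, 95 mm high, with a handle, holding brushes (to 185 mm high); it stands on the bench beside the upper course, left or right of the panel, beyond a lead piece. Origin at the middle of its underside.
- hammer: Bystander: hammer 240 mm long, 26 mm high, wooden handle, lying on the bench roughly crosswise to the robot, at the other side of the panel from the mug. Origin at the middle of its length, at the bench; its x axis points to the head.

How it is judged:
By the outcome, as a careful person would: the job done as asked, in the order asked, and still so for the second after the job is handed in, while the arm keeps its last pose, push and grip.
It also fails if it takes over 61 s, if anything falls off the work surface, if the arm or the gripper's body presses on something with over 40 N, if the wrist force passes 120 N, or if a joint passes its speed limit or range.

## Robot

A 6-joint arm with a two-finger parallel gripper is mounted at the origin on the work surface. World frame = base frame: x ahead of the robot, y to its left, z up, the work surface at z = 0. Lengths are in m, angles in rad, forces in N, time in s.
With the tool pointing down it reaches from about 0.3 to 0.875 m from the base axis. Payload 6.4 kg.
Tool frame: the origin (TCP) lies at the very end of the fingers, on their centre line; the grasp point (between the pads) lies 19 mm behind it; z points along the fingers, y is the line along which they close (so a half turn about z gives the same grasp; the last joint's range is limited). The gripper opens to 85 mm and grips with 20 to 120 N. Pads are 22 mm wide; open, the fingers measure 114 mm over their backs; the gripper's body (76 mm by 85 mm) begins 54 mm behind the grasp point. The pads swing forward as they close: fully open they stand 13 mm farther back than shut.
Start: joints at [-1.504, 0.181, 1.607, -0, 1.354, -0.206], TCP at [0.155, -0.554, 0.231] pointing down, gripper open.
Joint ranges: [-2.99, 2.99], [-0.89, 2.07], [0.3, 2.58], [-1.14, 4.28], [0, 2.63], [-3.12, 3.12]. Speed limits (rad/s): [2.57, 2.57, 3.01, 3.14, 3.14, 3.14].

## Interface

Orientations are given as a unit quaternion [w, x, y, z].
In Python, from bench import ctrl gives the robot as it stands.
- The arm moves only by the shell command python3 jog.py 'ROWS'. ROWS is 1 to 10 rows, parted by a bar, with the numbers parted by commas; each row has 7 numbers: dx, dy, dz in m, then a rotation vector rx, ry, rz in rad, then the opening from 0.0 (shut) to 1.0 (fully open); each row is the pose to reach, as a shift and turn from the pose commanded when the command began, along the tool's axes at that moment; what a row does not reach only later rows make up. A row lasts 1/8 s, in which the tool goes at most 0.0625 m and 0.188 rad, less where a joint would pass 70% of its speed; a pose out of reach is approached as far as the arm can. The fingers move at their own pace and stop on an object; the grip force is fixed at half the most. Time passes only in rows, so rows that do not move let the fingers close. It prints the time, the measured TCP pose, the force, the opening and the grip force at its end. Input that does not fit is refused with a message, and nothing moves.
- ctrl.get_obs(): the state, without advancing time (a new reading comes with each control period).
- ctrl.camera(name): name is "scene" or "top"; returns the picture (384x512x3 uint8, blue, green, red); there is no depth.
- ctrl.camera_params(name): a dict with "fovy" (degrees; the focal length in pixels is half the picture's height over the tangent of half this angle, whatever the lens; pixels are square), "cx", "cy" (the principal point, pixels), "dist" ([k1, k2, p1, p2, k3] as OpenCV has them; the pictures are not rectified), "view" (4x4, takes a point from world to camera coordinates). Camera axes: x right, y up, looking along -z (the intrinsics and any distortion apply to the point x, -y, -z); pixel columns grow to the right and rows downward; lengths in m; the calibration is good to about 2 mm. A picture is of the moment at which its call begins. camera_params takes no time and is no camera call.
- ctrl.hand_in(): hands the job in; it is judged then, once.
The state is a dict: "time_s": time; "q": joint angles; "dq": joint speeds; "joint_efforts": joint torques, N m; "eef_pos": TCP position; "eef_rot": TCP orientation; "wrist_force": force on the tool from outside, world axes, zero at the start; "torque": the same for the moment, N m; "opening": opening from 0.0 (shut) to 1.0 (fully open); "grasp_force": force on a finger pad.
Only numpy, scipy, OpenCV 4.12 (cv2) and the standard library are available. Lean on these libraries where they do the work, as an engineer would, in place of code of your own. Each camera call takes 0.05 s, during which the arm holds its last target. There are 200 camera calls.

## Working session

There is one attempt and no reset: what is moved stays moved. The work goes in short steps, Python scripts to look and compute and a shell command to move; the robot and the scene stay as the last step left them, time stands still between calls to the robot, and variables do not carry over. Pictures are saved under pics/ and viewed, at most 10 in all, crops included, and the job is handed in when it is done.

```bash
ls; mkdir -p pics
python3 - <<'E'
from bench import ctrl
import cv2,numpy as np
for n in("scene","top"):
    cv2.imwrite(f"pics/{n}0.png",ctrl.camera(n)); p=ctrl.camera_params(n); print(n,p)
print(ctrl.get_obs())
E
```

```text
bench.py
jog.py
pics
scene {'fovy': 57.26649102555916, 'cx': 255.88533510910474, 'cy': 192.31589531862537, 'dist': array([-0.11132936,  0.        ,  0.        ,  0.        ,  0.        ]), 'view': array([[ 0.36672462,  0.9302599 , -0.01138295, -0.20896288],
       [-0.79008051,  0.31787705,  0.52414404,  0.38224412],
       [ 0.49120856, -0.18322307,  0.85155356, -1.36913753],
       [ 0.        ,  0.        ,  0.        ,  1.        ]])}
top {'fovy': 48.84902151930664, 'cx': 253.1712031673652, 'cy': 198.70646775534715, 'dist': array([0.04735368, 0.        , 0.        , 0.        , 0.        ]), 'view': array([[ 0.01162392, -0.99992535,  0.00376576, -0.00155053],
       [ 0.99177791,  0.01200903,  0.12740628, -0.540365  ],
       [-0.12744199,  0.00225384,  0.99184347, -1.12648395],
       [ 0.        ,  0.        ,  0.        ,  1.        ]])}
{'time_s': 0.1, 'q': array([-1.50429966e+00,  1.81498152e-01,  1.60791223e+00, -1.70104078e-06,
        1.35380117e+00, -2.06289932e-01]), 'dq': array([ 0.00100524, -0.00156051, -0.00077123, -0.00065423, -0.00062528,
        0.00226249]), 'joint_efforts': array([ 1.10280012e-03, -4.45877087e+01, -3.52235520e+01, -2.57037691e-04,
        4.15187053e-03,  2.07391463e-05]), 'eef_pos': array([ 0.1549021 , -0.55322147,  0.23045454]), 'eef_rot': array([-8.07531470e-04,  9.90712495e-01,  1.35970940e-01,  5.57033712e-05]), 'wrist_force': array([ 0.08573577, -0.43934507, -0.53032815]), 'torque': array([ 0.0130656 , -0.01676609,  0.00408138]), 'grasp_force': 0.0, 'opening': 0.9988734145073057}
```

View pics/scene0.png

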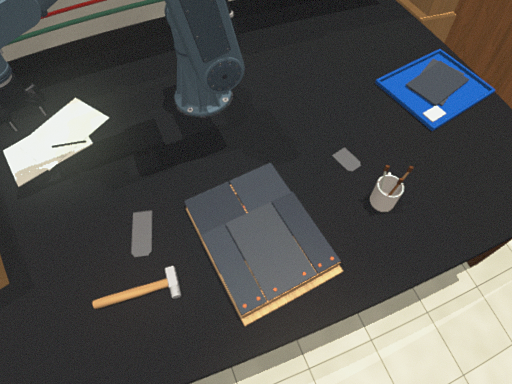

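View pics/top0.png

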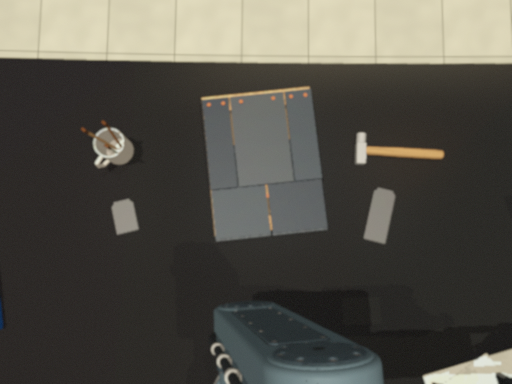

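The top view shows the bib on the robot's right at (380,215), snipped end away from the robot. The short lead is on the left at (124,216), and the panel joint runs from (267,188) to (270,230). I'll measure these now.

```bash
cat > h.py <<'E'
import cv2,numpy as np
from bench import ctrl
def K(p):
    f=192/np.tan(np.radians(p["fovy"])/2); return np.array([[f,0,p["cx"]],[0,f,p["cy"]],[0,0,1]])
def ray(n,uv,z):
    p=ctrl.camera_params(n); V=p["view"]; R,t=V[:3,:3],V[:3,3]
    u=cv2.undistortPoints(np.float64(uv).reshape(-1,1,2),K(p),p["dist"])[:,0]
    d=np.c_[u[:,0],-u[:,1],-np.ones(len(u))]@R; c=-R.T@t
    return c+d*((z-c[2])/d[:,2])[:,None]
def proj(n,P):
    p=ctrl.camera_params(n); V=p["view"]; q=np.float64(P).reshape(-1,3)@V[:3,:3].T+V[:3,3]
    return cv2.projectPoints(q*[1,-1,-1],np.zeros(3),np.zeros(3),K(p),p["dist"])[0][:,0]
E
python3 - <<'E'
from h import *
im={n:cv2.imread(f"pics/{n}0.png") for n in("scene","top")}
box={"top":(350,180,405,250),"scene":(120,200,162,264)}
for n,(a,b,c,d) in box.items():
    g=cv2.cvtColor(im[n][b:d,a:c],cv2.COLOR_BGR2GRAY)
    th,m=cv2.threshold(g,0,255,cv2.THRESH_OTSU)
    ct=max(cv2.findContours(m,cv2.RETR_EXTERNAL,cv2.CHAIN_APPROX_NONE)[0],key=cv2.contourArea)[:,0]+[a,b]
    P=ray(n,ct,.003)[:,:2]; r=cv2.minAreaRect((P*1000).astype(np.float32))
    ap=cv2.approxPolyDP(ct.reshape(-1,1,2),2,True)[:,0]
    print(n,th,r,ap.tolist())
t=cv2.resize(im["top"][75:255,190:340],None,fx=4,fy=4,interpolation=cv2.INTER_CUBIC)[-600:]
t=np.clip(t.astype(float)*1.8,0,255).astype(np.uint8)
cv2.imwrite("pics/panel.png",t)
s=cv2.resize(im["scene"][155:325,180:350],None,fx=3.5,fy=3.5,interpolation=cv2.INTER_CUBIC)
cv2.imwrite("pics/panels.png",np.clip(s.astype(float)*1.8,0,255).astype(np.uint8))
E
```

```text
top 91.0 ((504.00115966796875, -349.27655029296875), (62.433197021484375, 151.81613159179688), 76.63481903076172) [[377, 188], [373, 193], [364, 238], [384, 243], [394, 194], [390, 190]]
scene 85.0 ((501.371826171875, -348.51519775390625), (60.6368522644043, 151.58042907714844), 76.99581909179688) [[150, 210], [133, 213], [131, 252], [134, 256], [147, 255], [151, 250]]
```

View pics/panel.png

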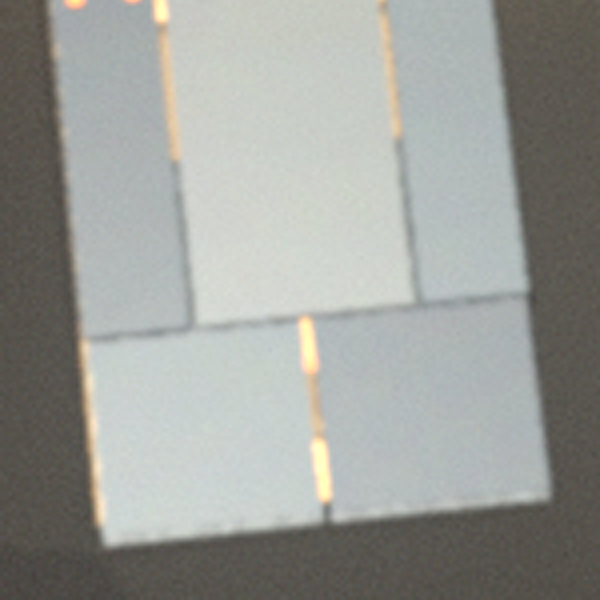

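View pics/panels.png

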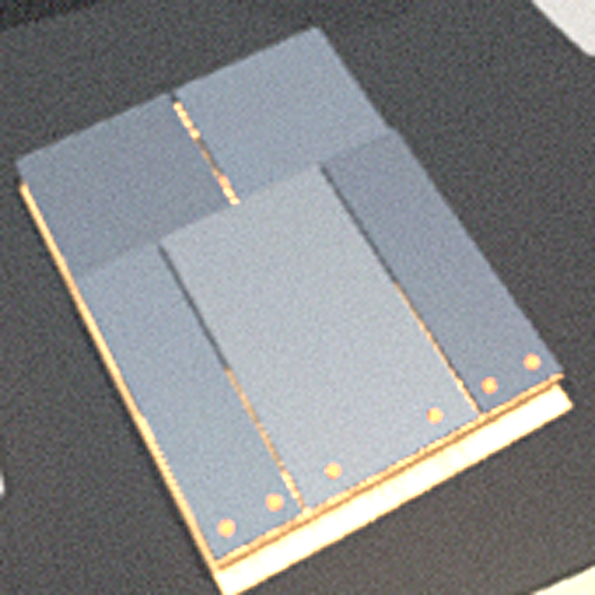

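The enhanced crops show the lower slate corners, the joint and the middle slate's tail corners clearly. Next I fit the panel pose from these corners in both views.

Run:
```python
from h import *
mod=np.array([[-135,156],[-135,-156],[-135,0],[0,75],[0,-75],[0,156],[0,-156]])/1000
zs=np.array([.037,.037,.037,.05,.05,.05,.05])
T=np.array([[103,547],[552,497],[328,521],[194,326],[416,302],[84,340],[529,292]],float)
S=np.array([[318,27],[17,160],[172,95],[322,165],[160,243],[396,131],[78,280]],float)
px={"top":(T+.5)/4-.5+[190,105],"scene":(S+.5)/3.5-.5+[180,155]}
allP=[];allm=[]
def fit(m,P):
    a,b=m-m.mean(0),P-P.mean(0); th=np.arctan2((a[:,0]*b[:,1]-a[:,1]*b[:,0]).sum(),(a*b).sum())
    R=np.array([[np.cos(th),-np.sin(th)],[np.sin(th),np.cos(th)]]); t=P.mean(0)-R@m.mean(0)
    return th,t,np.round(((P-t)@R-m)*1000,1)
for n in px:
    P=np.array([ray(n,[p],z)[0,:2] for p,z in zip(px[n],zs)])
    print(n,*fit(mod,P),sep="\n"); allP.append(P)
th,t,_=fit(np.r_[mod,mod],np.r_[allP[0],allP[1]]); print("both",th,t)
```

```text
top
0.12055225444007141
[ 0.57855206 -0.02992256]
[[-3.6 -2.7]
 [-2.9  3.3]
 [-2.7  0.2]
 [ 3.   1.3]
 [ 3.1 -0.7]
 [ 1.5 -4.5]
 [ 1.6  3. ]]
scene
0.11461300249665705
[ 0.58149627 -0.02697867]
[[-2.2 -4.6]
 [-2.6  4.9]
 [ 1.1 -1.5]
 [ 0.5  2.6]
 [ 1.6 -1.9]
 [ 1.4 -4.9]
 [ 0.2  5.4]]
both 0.11759939751152301 [ 0.5800243  -0.02844962]
```

```bash
cat >> h.py <<'E'
from scipy.spatial.transform import Rotation as Ro
def delta(pos,yaw,frm=None):
    o=ctrl.get_obs(); w,x,y,z=o["eef_rot"]; R=Ro.from_quat([x,y,z,w])
    T=Ro.from_euler("z",yaw)*Ro.from_euler("x",np.pi)
    p=o["eef_pos"] if frm is None else np.array(frm)
    print("d",np.round(R.inv().apply(np.array(pos)-p),4),"rv",np.round((R.inv()*T).as_rotvec(),4),
     "t",round(o["time_s"],2),"p",np.round(o["eef_pos"],4),"F",np.round(o["wrist_force"],1))
E
python3 -c "
from h import *
delta([.4686,-.341,.06],-.23,[.155,-.554,.231])"
```

```text
d [ 0.3593 -0.1204  0.1713] rv [-1.600e-03  1.000e-04  5.028e-01] t 0.1 p [ 0.1549 -0.5532  0.2305] F [ 0.1 -0.4 -0.5]
```

```bash
python3 jog.py '0.06,-0.02,0,0,0,0.1,1 | 0.18,-0.06,0.05,0,0,0.3,1 | 0.3,-0.1,0.1,0,0,0.5,1 | 0.3593,-0.1204,0.15,0,0,0.5028,1 | 0.3593,-0.1204,0.1713,0,0,0.5028,1 | 0.3593,-0.1204,0.1713,0,0,0.5028,0.85 | 0.3593,-0.1204,0.1713,0,0,0.5028,0.85 | 0.3593,-0.1204,0.1713,0,0,0.5028,0.85 | 0.3593,-0.1204,0.1713,0,0,0.5028,0.85 | 0.3593,-0.1204,0.1713,0,0,0.5028,0.85'
python3 - <<'E'
from h import *
i=ctrl.camera("top");s=ctrl.camera("scene")
cv2.imwrite("pics/g.png",np.hstack([cv2.resize(i[150:290,300:440],(400,400)),cv2.resize(s[150:290,80:220],(400,400))]))
delta([.4686,-.341,.02],-.23)
E
```

```text
time_s: 1.35
eef_pos: [0.4683, -0.3424, 0.0611]
eef_rot: [0.001, 0.993, -0.115, 0.001]
wrist_force: [-0.2, -0.0, -0.8]
opening: 0.847
grasp_force: 0.0
d [-0.     -0.0015  0.0411] rv [ 0.0012 -0.0015 -0.0017] t 1.45 p [ 0.4682 -0.3424  0.0611] F [1.3 0.4 1. ]
```

View pics/g.png

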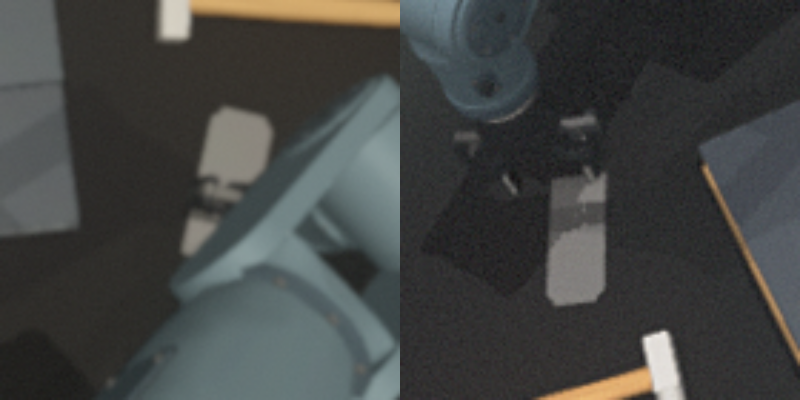

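The fingers straddle the bib's foot half with clearance on both sides. I'll descend and feel for the bench.

```bash
python3 jog.py '0,-0.001,0.04,0,0,0,0.85 | 0,-0.001,0.055,0,0,0,0.8 | 0,-0.001,0.057,0,0,0,0.8 | 0,-0.001,0.057,0,0,0,0.8'
python3 jog.py '0,0,0.001,0,0,0,0.8 | 0,0,0.002,0,0,0,0.8 | 0,0,0.002,0,0,0,0.8'
python3 jog.py '0,0,0.001,0,0,0,0.8 | 0,0,0.0015,0,0,0,0.8 | 0,0,0.0015,0,0,0,0.8'
```

```text
time_s: 1.95
eef_pos: [0.4691, -0.3407, 0.0039]
eef_rot: [0.0, 0.993, -0.115, 0.0]
wrist_force: [-1.1, -0.4, -0.1]
opening: 0.8
grasp_force: 0.0
time_s: 2.33
eef_pos: [0.4689, -0.3401, 0.0013]
eef_rot: [0.0, 0.993, -0.115, 0.0]
wrist_force: [-0.2, -0.1, -0.9]
opening: 0.798
grasp_force: 0.0
time_s: 2.7
eef_pos: [0.4687, -0.34, -0.0006]
eef_rot: [-0.0, 0.993, -0.115, -0.0]
wrist_force: [-1.2, -0.4, -0.5]
opening: 0.798
grasp_force: 0.0
```

```bash
for i in 1 2 3 4 5 6; do python3 jog.py '0,0,0.0005,0,0,0,0.76 | 0,0,0.001,0,0,0,0.76 | 0,0,0.001,0,0,0,0.76' | egrep 'eef_pos|wrist' ; done
```

```text
eef_pos: [0.4687, -0.34, -0.0016]
wrist_force: [-0.3, 0.7, 0.4]
eef_pos: [0.4687, -0.34, -0.0025]
wrist_force: [-0.3, -0.5, -0.6]
eef_pos: [0.4687, -0.34, -0.0036]
wrist_force: [0.3, -0.2, -0.8]
eef_pos: [0.4687, -0.34, -0.0046]
wrist_force: [-0.3, -0.2, 0.7]
eef_pos: [0.4687, -0.3399, -0.0056]
wrist_force: [-0.5, -0.8, 0.7]
eef_pos: [0.4688, -0.3401, -0.0062]
wrist_force: [-0.3, 1.5, 3.9]
```

```bash
python3 jog.py '0,0,-0.002,0,0,0,0.76 | 0,0,-0.002,0,0,0,0.72 | 0,0,-0.002,0,0,0,0.5 | 0,0,-0.002,0,0,0,0.5 | 0,0,-0.002,0,0,0,0.5 | 0,0,-0.002,0,0,0,0.5'
python3 jog.py '0,0,-0.01,0,0,0,0.5 | 0,0,-0.03,0,0,0,0.5 | 0,0,-0.05,0,0,0,0.5 | 0,0,-0.08,0,0,0,0.5 | 0,0,-0.08,0,0,0,0.5 | 0,0,-0.08,0,0,0,0.5'
python3 - <<'E'
from h import *
i=ctrl.camera("top");s=ctrl.camera("scene")
cv2.imwrite("pics/lift.png",np.hstack([cv2.resize(i[150:290,300:440],(400,400)),cv2.resize(s[130:270,80:220],(400,400))]))
E
```

```text
time_s: 5.7
eef_pos: [0.4689, -0.3401, -0.0038]
eef_rot: [0.0, 0.993, -0.115, 0.0]
wrist_force: [-2.2, 3.4, 7.9]
opening: 0.672
grasp_force: 62.0
time_s: 6.45
eef_pos: [0.4685, -0.3398, 0.0753]
eef_rot: [-0.0, 0.993, -0.115, -0.0]
wrist_force: [0.1, 0.0, -4.3]
opening: 0.667
grasp_force: 64.8
```

View pics/lift.png

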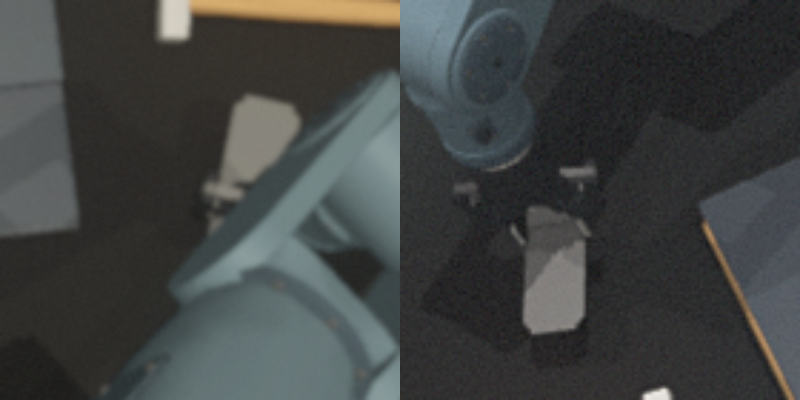

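The bib is lifted and held, but the 8 N at closing means the fingertips are flush with its underside. I'll set it down and regrip 1.5 mm higher, so that pressing later loads the lead rather than the fingertips.

```bash
python3 jog.py '0,0,0.05,0,0,0,0.5 | 0,0,0.07,0,0,0,0.5 | 0,0,0.078,0,0,0,0.5 | 0,0,0.079,0,0,0,0.5 | 0,0,0.079,0,0,0,0.76 | 0,0,0.079,0,0,0,0.76 | 0,0,0.079,0,0,0,0.76 | 0,0,0.078,0,0,0,0.76 | 0,0,0.078,0,0,0,0.76'
python3 jog.py '0,0,-0.001,0,0,0,0.7 | 0,0,-0.001,0,0,0,0.5 | 0,0,-0.001,0,0,0,0.5 | 0,0,-0.001,0,0,0,0.5 | 0,0,-0.001,0,0,0,0.5 | 0,0,-0.001,0,0,0,0.5'
```

```text
time_s: 7.68
eef_pos: [0.4689, -0.3402, -0.0023]
eef_rot: [0.0, 0.993, -0.115, 0.0]
wrist_force: [-0.2, 0.1, 1.0]
opening: 0.759
grasp_force: 0.0
time_s: 8.43
eef_pos: [0.4702, -0.3444, 0.0023]
eef_rot: [0.003, 0.993, -0.115, 0.002]
wrist_force: [-6.3, -5.3, 18.9]
opening: 0.504
grasp_force: 22.8
```

The fingertips slipped over the plate because I'd raised too far. I'll back up, open and check the bib.

```bash
python3 jog.py '0,0,-0.005,0,0,0,0.5 | 0,0,-0.02,0,0,0,0.6 | 0,0,-0.02,0,0,0,0.85 | 0,0,-0.02,0,0,0,0.85 | 0,0,-0.02,0,0,0,0.85'
python3 - <<'E'
from h import *
s=ctrl.camera("scene");i=ctrl.camera("top")
cv2.imwrite("pics/re.png",np.hstack([cv2.resize(i[150:290,300:440],(400,400),interpolation=3),cv2.resize(s[170:310,80:220],(400,400),interpolation=3)]))
delta([.4687,-.340,.02],-.23)
E
```

```text
time_s: 9.05
eef_pos: [0.4685, -0.3396, 0.018]
eef_rot: [-0.0, 0.993, -0.115, -0.0]
wrist_force: [-0.3, -0.2, 0.1]
opening: 0.852
grasp_force: 0.0
d [ 0.0003  0.0003 -0.002 ] rv [-0.0005  0.0007  0.0001] t 9.15 p [ 0.4685 -0.3397  0.018 ] F [-0.9 -0.2 -0. ]
```

View pics/re.png

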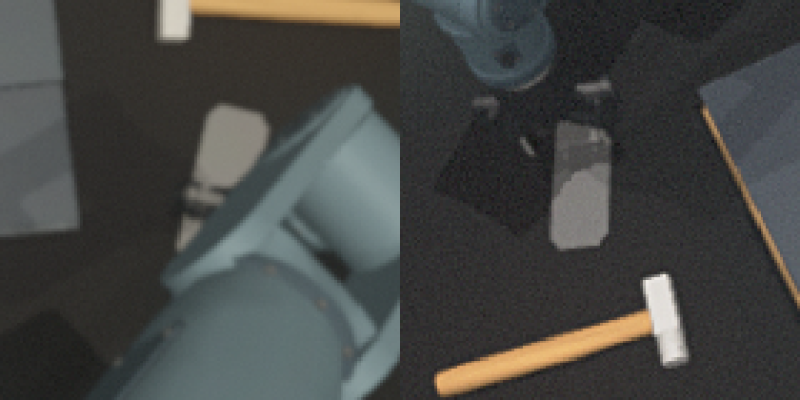

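```bash
cat >> h.py <<'E'
def bib(img,n,box,th,z):
    a,b,c,d=box; g=cv2.cvtColor(img[b:d,a:c],cv2.COLOR_BGR2GRAY)
    m=cv2.resize(g,None,fx=4,fy=4,interpolation=cv2.INTER_CUBIC)>th
    ct=max(cv2.findContours(m.astype(np.uint8),0,cv2.CHAIN_APPROX_NONE)[0],key=cv2.contourArea)[:,0]
    return ray(n,(ct+.5)/4-.5+[a,b],z)[:,:2]
E
python3 - <<'E'
from h import *
old={n:cv2.imread(f"pics/{n}0.png") for n in("scene","top")}
new={n:ctrl.camera(n) for n in old}
bx={"top":(350,180,405,250),"scene":(120,200,162,264)}
u=np.array([np.cos(-.23),np.sin(-.23)]);v=np.array([-u[1],u[0]]);c=np.array([.5027,-.349])
for n in bx:
  for im in(old,new):
    P=bib(im[n],n,bx[n],88,.003)-c; s=P@u;w=P@v
    if n=="top" and im is new: print(n,"head",s.max().round(4),end=" ")
    else: print(n,"head",s.max().round(4),end=" ")
    ws=[]
    for lo in(.005,.015,.025,.035,.045,.055):
        k=(s>lo)&(s<lo+.01); ws.append((w[k].min().round(4),w[k].max().round(4)) if k.any() else None)
    print(*[tuple(map(float,x)) if x else x for x in ws])
E
```

```text
top head 0.0778 (-0.0313, 0.0314) (-0.0317, 0.0313) (-0.0317, 0.0312) (-0.0316, 0.0311) (-0.0316, 0.0311) (-0.0317, 0.0307)
top head 0.0481 (-0.0695, -0.0384) (-0.0674, -0.044) (-0.0655, -0.0486) (-0.0635, -0.0542) (-0.0616, -0.0587) None
scene head 0.0745 (-0.0297, 0.0317) (-0.0297, 0.0317) (-0.0301, 0.031) (-0.0304, 0.031) (-0.0301, 0.031) (-0.03, 0.031)
scene head 0.0764 (-0.0236, 0.0355) (-0.0256, 0.0355) (-0.0255, 0.0348) (-0.0259, 0.0348) (-0.0257, 0.0348) (-0.0254, 0.0348)
```

```bash
python3 jog.py '0.002,-0.0036,0,0,0,0,0.82 | 0.002,-0.0036,0.015,0,0,0,0.8 | 0.002,-0.0036,0.0214,0,0,0,0.76 | 0.002,-0.0036,0.0214,0,0,0,0.76 | 0.002,-0.0036,0.0214,0,0,0,0.5 | 0.002,-0.0036,0.0214,0,0,0,0.5 | 0.002,-0.0036,0.0214,0,0,0,0.5 | 0.002,-0.0036,0.0214,0,0,0,0.5'
```

```text
time_s: 10.25
eef_pos: [0.4714, -0.3368, -0.0028]
eef_rot: [-0.0, 0.993, -0.115, -0.0]
wrist_force: [-2.1, 3.4, 4.6]
opening: 0.662
grasp_force: 63.6
```

```bash
python3 jog.py '0,0,-0.01,0,0,0,0.5 | 0,0,-0.04,0,0,0,0.5 | 0,0,-0.09,0,0,0,0.5 | 0,0,-0.09,0,0,0,0.5 | 0,0,-0.09,0,0,0,0.5'
python3 -c "
from h import *
delta([.4554,-.0432,.075],.1176)"
```

```text
time_s: 10.88
eef_pos: [0.4711, -0.3367, 0.0866]
eef_rot: [-0.0, 0.993, -0.115, -0.0]
wrist_force: [-0.3, 0.5, -4.3]
opening: 0.662
grasp_force: 65.0
d [-0.0822 -0.2822  0.0117] rv [-3.000e-04  5.000e-04 -3.477e-01] t 10.88 p [ 0.4711 -0.3367  0.0866] F [-0.3  0.5 -4.3]
```

```bash
python3 jog.py '-0.01,-0.03,0,0,0,-0.03,0.5 | -0.025,-0.08,0,0,0,-0.1,0.5 | -0.04,-0.13,0,0,0,-0.18,0.5 | -0.055,-0.18,0,0,0,-0.26,0.5 | -0.07,-0.23,0,0,0,-0.32,0.5 | -0.08,-0.265,0.005,0,0,-0.3477,0.5 | -0.0822,-0.2822,0.0117,0,0,-0.3477,0.5 | -0.0822,-0.2822,0.0117,0,0,-0.3477,0.5 | -0.0822,-0.2822,0.0117,0,0,-0.3477,0.5'
python3 - <<'E'
from h import *
i=ctrl.camera("top");s=ctrl.camera("scene")
cv2.imwrite("pics/st_t.png",i);cv2.imwrite("pics/st_s.png",s)
f=lambda x:np.clip(cv2.resize(x,(400,400),interpolation=3)*1.6,0,255)
cv2.imwrite("pics/st.png",np.hstack([f(i[140:260,200:320]),f(s[140:260,170:290])]))
delta([.4554,-.0432,.036],.1176)
E
```

```text
time_s: 12.0
eef_pos: [0.4553, -0.0437, 0.0746]
eef_rot: [-0.0, 0.998, 0.059, -0.001]
wrist_force: [0.2, -0.6, -2.9]
opening: 0.658
grasp_force: 65.2
d [-0.0002 -0.0011  0.0392] rv [ 0.      0.0004 -0.001 ] t 12.1 p [ 0.4558 -0.0442  0.0752] F [ 0.3  0.7 -3.8][ WARN:0@1.977] global loadsave.cpp:1063 imwrite_ Unsupported depth image for selected encoder is fallbacked to CV_8U.
```

View pics/st.png

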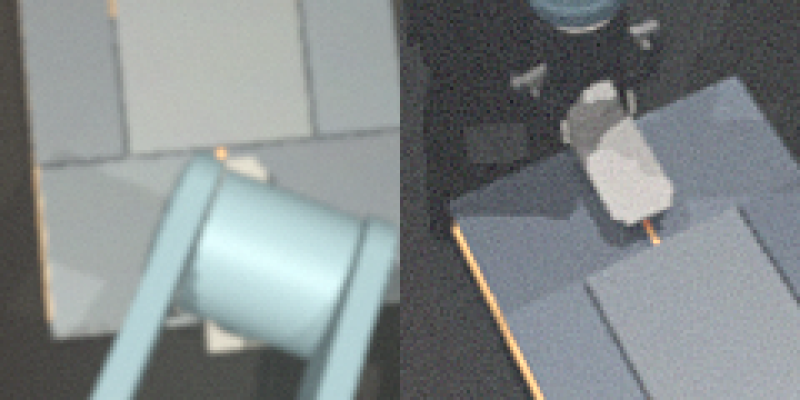

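The bib is held over the joint, and in the scene view the joint's copper strip shows just ahead of its head at about (650,228) in the crop. I'll lower it onto the lower slates.

```bash
python3 jog.py '0,-0.0005,0.02,0,0,0,0.5 | 0,-0.0005,0.034,0,0,0,0.5 | 0,-0.0005,0.037,0,0,0,0.5 | 0,-0.0005,0.037,0,0,0,0.5'; for i in 1 2 3 ; do python3 jog.py '0,0,0.0007,0,0,0,0.5 | 0,0,0.001,0,0,0,0.5 | 0,0,0.001,0,0,0,0.5' | egrep 'eef_pos|wrist|open' ; done
```

```text
time_s: 12.6
eef_pos: [0.4557, -0.0432, 0.0384]
eef_rot: [-0.0, 0.998, 0.059, -0.0]
wrist_force: [-0.5, 0.1, -3.3]
opening: 0.664
grasp_force: 65.5
eef_pos: [0.4561, -0.043, 0.0377]
wrist_force: [0.3, 0.2, -3.2]
opening: 0.661
eef_pos: [0.4558, -0.043, 0.0364]
wrist_force: [1.2, -0.0, -3.1]
opening: 0.664
eef_pos: [0.4558, -0.043, 0.0354]
wrist_force: [0.9, -0.7, -3.5]
opening: 0.663
```

```bash
for i in 1 2 3 ; do python3 jog.py '0,0,0.0005,0,0,0,0.5 | 0,0,0.0007,0,0,0,0.5 | 0,0,0.0007,0,0,0,0.5' | egrep 'eef_pos|wrist' ; done
```

```text
eef_pos: [0.4558, -0.043, 0.0347]
wrist_force: [-0.1, -0.3, -3.2]
eef_pos: [0.4558, -0.043, 0.0343]
wrist_force: [-2.3, 0.5, 3.2]
eef_pos: [0.4558, -0.043, 0.0342]
wrist_force: [-5.6, 1.2, 12.0]
```

Contact is at the expected height, so the lead is flat. I'll relieve the push and measure the lead against the panel in the same scene view.

```bash
python3 jog.py '0,0,-0.0005,0,0,0,0.5 | 0,0,-0.0005,0,0,0,0.5' | egrep 'time|eef_pos|wrist'
cat >> h.py <<'E'
def lead(f,th0=.1146,t0=(.5815,-.0270)):
    s=ctrl.camera("scene"); cv2.imwrite(f,s)
    hsv=cv2.cvtColor(s,cv2.COLOR_BGR2HSV)
    m=((hsv[...,1]<40)&(hsv[...,2]>75)).astype(np.uint8); k=np.zeros_like(m); k[150:240,200:290]=1; m*=k
    m=cv2.resize(m*255,None,fx=4,fy=4,interpolation=cv2.INTER_LINEAR)
    ct=max(cv2.findContours((m>127).astype(np.uint8),0,cv2.CHAIN_APPROX_NONE)[0],key=cv2.contourArea)[:,0]
    P=ray("scene",(ct+.5)/4-.5,.041)[:,:2]-t0
    x=P@[np.cos(th0),np.sin(th0)]; y=P@[-np.sin(th0),np.cos(th0)]
    print("x",x.min().round(4),x.max().round(4))
    for a in np.arange(-.15,.0,.01):
        q=(x>=a)&(x<a+.01)
        if q.sum()>1: print(a.round(3),y[q].min().round(4),y[q].max().round(4))
    return s
E
python3 - <<'E'
from h import *
s=lead("pics/a.png"); hsv=cv2.cvtColor(s,cv2.COLOR_BGR2HSV)
for p in[(238,200),(232,190),(215,200),(255,185)]: print(p,hsv[p[1],p[0]])
i=cv2.resize(s[150:250,190:290],(600,600),interpolation=3); cv2.imwrite("pics/a4.png",np.clip(i*1.5,0,255).astype(np.uint8))
E
```

```text
time_s: 15.1
eef_pos: [0.4558, -0.043, 0.0342]
wrist_force: [-3.0, 0.9, 7.3]
x -0.1628 0.1277
-0.15 -0.0227 0.0385
-0.14 -0.0231 0.1485
-0.13 -0.0251 0.1502
-0.12 -0.0299 0.1511
-0.11 -0.1125 0.15
-0.1 -0.12 0.1479
-0.09 -0.1244 0.1496
-0.08 -0.1285 0.1494
-0.07 -0.1328 0.1502
-0.06 -0.1372 0.15
-0.05 -0.1414 0.1481
-0.04 -0.146 0.1488
-0.03 -0.1489 0.1505
-0.02 -0.154 0.1494
-0.01 -0.154 0.1462
(238, 200) [ 10  12 127]
(232, 190) [ 20  14 113]
(215, 200) [100  37  62]
(255, 185) [111  36  92]
```

View pics/a4.png

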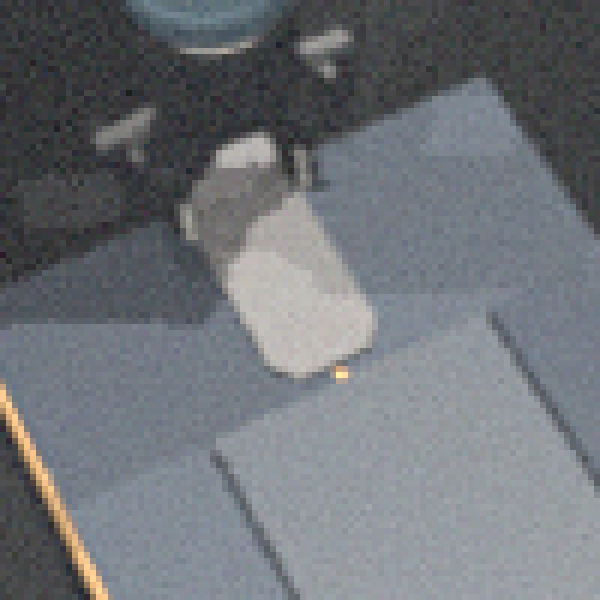

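```bash
sed -i 's/^    hsv=.*$/    b=cv2.GaussianBlur(s,(3,3),0).astype(int)/; s/^    m=((hsv.*astype(np.uint8);/    m=((b[...,2]-b[...,0]>-5)\&(b[...,2]-b[...,0]<30)\&(b[...,2]>58)).astype(np.uint8);/; s/k\[150:240,200:290\]/k[170:213,215:256]/' h.py
python3 - <<'E'
from h import *
s=lead("pics/b.png")
# copper joint pixel, joint before, in scene panel frame
def pf(p,z,th=.1146,t=(.5815,-.0270)):
    P=ray("scene",[p],z)[0,:2]-t; return (P@[np.cos(th),np.sin(th)]).round(4),(P@[-np.sin(th),np.cos(th)]).round(4)
for nm in("scene0","b"):
    im=cv2.imread(f"pics/{nm}.png").astype(int)
    m=(im[...,2]-im[...,0]>25); m[:165]=0;m[225:]=0;m[:,:224]=0;m[:,258:]=0
    ys,xs=np.nonzero(m); w=(im[...,2]-im[...,0])[ys,xs]
    for y in np.unique(ys):
        k=ys==y; u=(xs[k]*w[k]).sum()/w[k].sum(); print(nm,y,round(u,1),[pf((u,y),z) for z in(.03,)])
E
```

```text
x -0.1643 -0.0056
-0.15 -0.0256 0.0385
-0.14 -0.0346 0.0443
-0.13 -0.0392 0.0413
-0.12 -0.0389 0.0362
-0.11 -0.0341 0.0289
-0.1 -0.0349 0.0294
-0.09 -0.0353 0.0288
-0.08 -0.0345 0.0292
-0.07 -0.0349 0.0286
-0.06 -0.0341 0.0291
-0.05 -0.0345 0.0292
-0.04 -0.0337 0.0295
-0.03 -0.0326 0.0281
-0.02 -0.0253 0.0194
-0.01 -0.0069 0.0039
scene0 184 230.4 [(np.float64(-0.1283), np.float64(0.0008))]
scene0 185 230.5 [(np.float64(-0.1248), np.float64(-0.0006))]
scene0 186 231.0 [(np.float64(-0.1205), np.float64(-0.0006))]
scene0 187 231.5 [(np.float64(-0.1165), np.float64(-0.001))]
scene0 188 232.1 [(np.float64(-0.1121), np.float64(-0.0008))]
scene0 189 232.8 [(np.float64(-0.1078), np.float64(-0.0006))]
scene0 190 233.2 [(np.float64(-0.1039), np.float64(-0.0011))]
scene0 191 233.6 [(np.float64(-0.0999), np.float64(-0.0016))]
scene0 192 234.9 [(np.float64(-0.0948), np.float64(0.0003))]
scene0 193 235.2 [(np.float64(-0.091), np.float64(-0.0005))]
scene0 194 235.5 [(np.float64(-0.0873), np.float64(-0.0014))]
scene0 198 238.0 [(np.float64(-0.0706), np.float64(-0.0009))]
scene0 199 238.5 [(np.float64(-0.0667), np.float64(-0.0012))]
scene0 203 241.0 [(np.float64(-0.0503), np.float64(-0.0008))]
scene0 204 241.5 [(np.float64(-0.0465), np.float64(-0.0012))]
scene0 205 243.0 [(np.float64(-0.0412), np.float64(0.0013))]
scene0 206 243.2 [(np.float64(-0.0377), np.float64(0.0003))]
scene0 207 243.7 [(np.float64(-0.0339), np.float64(0.0001))]
scene0 208 244.2 [(np.float64(-0.0301), np.float64(-0.0002))]
scene0 209 244.7 [(np.float64(-0.0262), np.float64(-0.0003))]
scene0 210 245.2 [(np.float64(-0.0225), np.float64(-0.0008))]
scene0 211 246.0 [(np.float64(-0.0183), np.float64(-0.0002))]
scene0 212 246.5 [(np.float64(-0.0146), np.float64(-0.0005))]
b 211 246.4 [(np.float64(-0.0177), np.float64(0.0009))]
b 212 246.5 [(np.float64(-0.0145), np.float64(-0.0004))]
```

```bash
python3 jog.py '0,-0.001,-0.0002,0,0,0,0.5 | 0,-0.002,-0.0003,0,0,0,0.5 | 0.005,-0.002,-0.0003,0,0,0,0.5 | 0.01,-0.002,-0.0003,0,0,0,0.5 | 0.015,-0.002,-0.0003,0,0,0,0.5 | 0.02,-0.002,-0.0003,0,0,0,0.5 | 0.025,-0.002,-0.0003,0,0,0,0.5 | 0.03,-0.002,-0.0003,0,0,0,0.5 | 0.03,-0.002,-0.0003,0,0,0,0.5'
python3 - <<'E'
from h import *
s=lead("pics/c.png")
delta([0,0,0],.1176)
E
```

```text
time_s: 16.32
eef_pos: [0.4846, -0.0371, 0.0342]
eef_rot: [-0.0, 0.998, 0.059, -0.001]
wrist_force: [-5.4, 0.3, 8.8]
opening: 0.662
grasp_force: 68.2
x -0.1329 -0.0031
-0.14 0.0039 0.0326
-0.13 -0.0046 0.0336
-0.12 -0.0197 0.0448
-0.11 -0.0314 0.0461
-0.1 -0.0364 0.0436
-0.09 -0.0361 0.0384
-0.08 -0.0318 0.0326
-0.07 -0.0309 0.0315
-0.06 -0.0326 0.0324
-0.05 -0.0318 0.0313
-0.04 -0.0322 0.0322
-0.03 -0.0315 0.0326
-0.02 -0.0253 0.032
-0.01 -0.0069 0.0275
d [-0.4768 -0.0939  0.0352] rv [-0.0008  0.0019  0.0006] t 16.38 p [ 0.4846 -0.0371  0.0342] F [-5.9  0.1  8.7]
```

The head is in the slot, the lead is centred within 0.5 mm, and the forces are mild. I'll carry on up.

```bash
python3 jog.py '0.006,0,-0.0002,0,0,0,0.5 | 0.012,0,-0.0003,0,0,0,0.5 | 0.018,0,-0.0003,0,0,0,0.5 | 0.024,0,-0.0003,0,0,0,0.5 | 0.03,0,-0.0003,0,0,0,0.5 | 0.036,0,-0.0003,0,0,0,0.5 | 0.042,0,-0.0003,0,0,0,0.5 | 0.048,0,-0.0003,0,0,0,0.5 | 0.053,0,-0.0003,0,0,0,0.5 | 0.053,0,-0.0003,0,0,0,0.5'
python3 - <<'E'
from h import *
s=lead("pics/d.png");t=ctrl.camera("top");cv2.imwrite("pics/dt.png",t)
f=lambda x:np.clip(cv2.resize(x,(400,400),interpolation=3)*1.5,0,255).astype(np.uint8)
cv2.imwrite("pics/dd.png",np.hstack([f(t[140:260,200:320]),f(s[150:250,190:290])]))
E
```

```text
time_s: 17.62
eef_pos: [0.5376, -0.0308, 0.0343]
eef_rot: [-0.0, 0.998, 0.059, -0.001]
wrist_force: [-3.1, 0.1, 4.9]
opening: 0.664
grasp_force: 67.4
x -0.0748 -0.0028
-0.08 0.0017 0.0344
-0.07 -0.0169 0.0357
-0.06 -0.0284 0.0458
-0.05 -0.0333 0.0454
-0.04 -0.0364 0.0435
-0.03 -0.0326 0.0312
-0.02 -0.0253 0.032
-0.01 -0.0069 0.0275
```

View pics/dd.png

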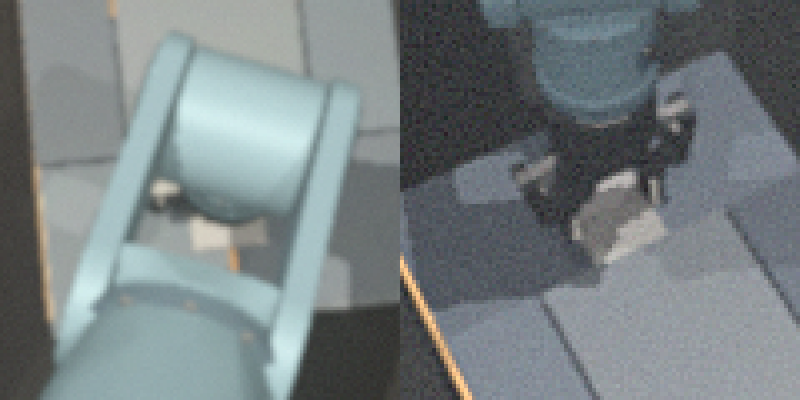

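The top view shows the square foot's edge near crop row 248, with the copper joint strip below it at (234,260). I'll measure both.

Run:
```python
from h import *
th=.1206;t0=np.array([.57855,-.0299])
def pf(u,v,z):
    P=ray("top",[(u,v)],z)[0,:2]-t0; return round(float(P@[np.cos(th),np.sin(th)])*1000,1),round(float(P@[-np.sin(th),np.cos(th)])*1000,1)
im=cv2.imread("pics/dt.png").astype(int); i0=cv2.imread("pics/top0.png").astype(int)
d=im[...,2]-im[...,0]; print(d[204:220,254:284]); print(im[204:220,254:284,1])
d0=i0[...,2]-i0[...,0]
for n,D in(("0",d0),("d",d)):
  for y in range(190,232,2):
    x=np.arange(262,276); w=np.clip(D[y,262:276]-15,0,None)
    if w.max()>20: u=(x*w).sum()/w.sum(); print(n,y,round(u,1),pf(u,y,.03))
```

```text
[[ -3  -1   0   2   4   4   1  -1  -7 -10 -10 -10 -11 -12 -12 -12 -14 -11
  -11 -12 -10 -11  -8  -8  -5  -5  -5  -9  -7 -10]
 [ -4  -4   1   6   9   9   8   4   1  -2  -5  -6  -8 -10 -13 -12 -10 -11
   -8  -8  -8  -8  -3   1   2  -1  -4  -6  -7  -8]
 [ -6  -3   1   7  10  12  11   9   8   6   4   1  -4  -5  -4  -7  -7  -6
   -6  -2  -1   2   4   6   5   0  -3  -7  -5  -6]
 [ -5  -3   1   8  11  12  12  12  12  12   8   9   6   4   4   1   2   1
    2   2   4   6   7   5   4   0  -3  -7  -5  -5]
 [ -4  -5   1   7  12  12  13  14  13  13  11   9  10  10   7   6   4   5
    6   6   8   6   7   5   5   1  -3  -5  -6  -7]
 [ -5  -4   1   6  12  12  13  12  13  13  12  11  11  11  10   8   7   7
    6   6   6   5   7   6   5   2  -2  -5  -6  -5]
 [ -4  -5   0   5  11  12  12  13  12  12  12  12  11  11  11   7   5   6
    6   6   7   7   5   6   6   3  -2  -7  -6  -6]
 [ -4  -5  -1   5  11  13  13  13  13  12  13  11  12  11  10   8   7   6
    6   6   6   7   6   7   6   4  -1  -6  -6  -5]
 [ -4  -4  -2   5   9  13  12  11  12  12  12  13  12  12  10   8   7   5
    6   6   6   5   6   6 
[... 2614 characters left out ...]
 75  75  74  76  76  76  76  74  75]
 [116 118 116 116 114 114 113 113 110 111 109 109 111 110 109 108 100  86
   72  73  73  77  75  77  76  78  76  74  77  74]
 [119 118 118 118 118 116 115 117 114 113 113 111 111 109 107 107 104  86
   72  73  74  78  77  76  77  76  77  76  76  75]]
0 190 266.6 (-13.0, -0.4)
0 192 266.7 (-18.6, -0.2)
0 194 267.0 (-24.3, -0.4)
0 196 267.2 (-29.9, -0.3)
0 198 267.3 (-35.4, 0.2)
0 214 269.2 (-80.0, 0.0)
0 216 269.4 (-85.5, 0.0)
0 218 269.6 (-91.0, 0.0)
0 220 269.8 (-96.5, 0.3)
0 222 270.0 (-102.1, 0.3)
0 224 270.4 (-107.6, -0.2)
0 226 270.6 (-113.1, -0.1)
0 228 270.7 (-118.6, 0.1)
d 216 269.5 (-85.5, -0.2)
d 218 269.7 (-91.1, -0.3)
d 220 269.9 (-96.6, -0.2)
```

By both views the foot is about 78 mm below the tail and the lead about 1 mm too far to +y. The last step is 3.5 mm up, 1 mm sideways, then press.

```bash
python3 jog.py '0.002,0.0005,0,0,0,0,0.5 | 0.0035,0.001,0,0,0,0,0.5 | 0.0035,0.001,0.0003,0,0,0,0.5 | 0.0035,0.001,0.0006,0,0,0,0.5 | 0.0035,0.001,0.0006,0,0,0,0.5 | 0.0035,0.001,0.0006,0,0,0,0.5'
python3 - <<'E'
from h import *
s=lead("pics/e.png");t=ctrl.camera("top");cv2.imwrite("pics/et.png",t)
im=t.astype(int);d=im[...,2]-im[...,0]
print(d[207:217,254:284:1][:, [0,1,2,3,4,5,8,10,12,20,22,23,24,25,26,27,28]])
# slate tail edges moved? compare upper slate patch near tail corner
o=ctrl.get_obs();print(o["time_s"],o["eef_pos"],o["wrist_force"],o["opening"],o["grasp_force"])
E
```

```text
time_s: 18.48
eef_pos: [0.5405, -0.0313, 0.0342]
eef_rot: [-0.0, 0.998, 0.059, -0.001]
wrist_force: [-8.6, 1.2, 12.7]
opening: 0.659
grasp_force: 68.9
x -0.0716 -0.0029
-0.08 0.0088 0.0266
-0.07 -0.0065 0.0313
-0.06 -0.0284 0.0431
-0.05 -0.0333 0.0452
-0.04 -0.0379 0.0435
-0.03 -0.0369 0.0312
-0.02 -0.0253 0.032
-0.01 -0.0069 0.0275
[[ -6  -5   0   6  10  14  12  12  11   5   7   6   5   3  -3  -7  -5]
 [ -5  -5  -2   4  10  12  13  12  11   6   6   6   6   3  -4  -5  -5]
 [ -6  -5  -3   4  11  12  13  12  11   7   7   5   6   2  -2  -5  -6]
 [ -5  -5  -1   5  10  12  13  12  12   6   6   7   7   3   0  -6  -8]
 [ -5  -5  -2   3  10  11  12  12  10   4   7   5   4   2  -2  -4  -6]
 [ -3  -4  -3   3  10  10  12  11  10   4   2   1   0  -1  -4  -6  -6]
 [ -5  -3  -3   0   6   8   7   7   7  -2  -3  -4  -4  -4  -7  -5  -7]
 [ -7  -7  -3  -2   0   3   2  -1  -1  -6  -5  -6  -7  -4  -8  -6  -6]
 [-14 -11 -10  -8  -5  -4  -3  -5  -3  -4  -6  -5  -6  -6  -7  -7  -5]
 [-16 -16 -14 -13 -11 -10  -5  -4  -4  -4  -6  -6  -5  -5  -7  -5  -6]]
18.575 [ 0.5404447  -0.03123488  0.03416331] [-8.53595405  1.19917476 13.45814401] 0.6610553602292017 68.88149857521057
```

```bash
python3 -c "
from bench import ctrl
print(ctrl.hand_in())"
```

```text
the job is handed in; nothing more can be done
None
```

I handed the job in at about 18.6 s. By my camera estimates the longer lead is about half tucked under the middle slate, straight and within roughly 1 mm of the joint, still gripped and pressed flat with about 13 N, and I saw no sign of the slate lifting. An early regrip on the bench slipped and nudged the lead about 4 mm before I regripped it.

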